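# Set the grinder and hold the bean jar at the front of the carousel

### The arm

A 7-joint arm with a two-finger parallel gripper is mounted at the origin on the work surface. World frame = base frame: x ahead of the robot, y to its left, z up, the work surface at z = 0. Lengths are in m, angles in rad, forces in N, time in s.
With the tool pointing down it reaches from about 0.425 to 0.925 m from the base axis. Payload 6.8 kg.
Tool frame: the origin (TCP) lies midway between the tips of the shut fingers; the grasp point (between the pads) lies 19 mm behind it (r.grip_point_offset is the distance from the TCP to the grasp point, in m); z points along the fingers, y is the direction in which the jaws open and shut (so a half turn about z gives the same grasp; the last joint's range is limited). The gripper opens to 85 mm and grips with 20 to 120 N. Pads are 22 mm wide; open, the fingers measure 114 mm over their backs; the gripper's body (76 mm by 85 mm) begins 54 mm behind the grasp point. The pads swing forward as they close: fully open they stand 13 mm farther back than shut.
Start: joints at [1.167, 0.477, 0.022, 1.555, -0.011, 1.109, -0.083], TCP at [0.197, -0.646, 0.231] pointing down, gripper open.
Joint ranges: [-2.96, 2.96], [-0.34, 2.1], [-1.41, 1.46], [0.24, 2.44], [-1.37, 4.51], [0.17, 1.92], [-2.96, 2.96]. Speed limits (rad/s): [2.39, 2.39, 3.14, 3.14, 3.14, 3.14, 3.14].

### API

Orientations are given as a rotation vector (axis times angle).
In Python, from bench import r, grab_frame, camera_params gives the robot as it stands.
- The arm moves only by the tool carry_out, never from a script. Its argument "motion" is text: rows parted by semicolons, each of 5 numbers parted by spaces: the closure, from 0 (fully open) to 1 (shut), then the shift along the tool's x, y, z in mm, then the turn about the tool's z in rad. In form: fingers dx dy dz twist; .... A call has exactly 8 rows; each row shifts and turns the commanded pose from where the row before left it, along the tool's axes as they then stand; what a row does not reach is not made up. A row lasts 1/8 s, in which the tool goes at most 62.5 mm and 10.7 degrees, less where a joint would pass 70% of its speed; a pose out of reach is approached as far as the arm can. A call with a gripper value outside its range is refused whole. The fingers move at their own pace and stop on an object; "newtons" is the grip in N (left out, the last holds). Time passes only in rows, so rows that do not move let the fingers close, or fill a call up. It gives the time, the measured TCP pose, the force and the opening at its end, in the units of the state.
- r.get_obs(): the state, without advancing time (a new reading comes with each control period).
- grab_frame(name): name is "scene" or "top" or "wrist"; returns the picture (420x560x3 uint8, red, green, blue); there is no depth.
- camera_params(name): a dict with "fx", "fy", "cx", "cy" (pixels), "eye" and "attitude" of the camera in the world. Camera axes: x right, y down, z forward; pixel columns grow to the right and rows downward; lengths in m; the calibration is good to about 2 mm. A picture is of the moment at which its call begins: read the wrist's pose just before it. camera_params takes no time and is no camera call; for the wrist camera it gives the pose at the moment of the call.
- r.hand_in(): hands the job in, once; it reports no verdict.
The state is a dict: "clock": time; "joints": joint angles; "qvel": joint speeds; "tau": joint torques, N m; "tcp_pos": TCP position; "orientation": TCP orientation; "contact_force": force on the tool from outside, world axes, zero at the start; "moment": the same for the moment, N m; "grip_width": finger opening in m.
Only numpy, scipy, OpenCV 4.12 (cv2) and the standard library are available. Lean on these libraries where they do the work, as an engineer would, in place of code of your own. Each camera call takes 0.05 s, during which the arm holds its last target.

### The job

Get the coffee corner ready for a colleague who will scoop out beans: first turn the grinder's dial until its pointer is on the one long mark of its scale and let go of it, then turn the jar carousel until the tall jar with the knob on its lid stands at the front, in line with the tab that sticks out of the stand, and hold the carousel still there. Finish with the gripper still gripping the tall jar's knob: do not let go at the end. Leave the mug, the jug and the carafe where they are.

Things in the scene. Friction and masses are not known exactly. Their poses are not given: they have to be found in the camera images.
- grinder: Fixed grey coffee grinder; origin on the worktop straight below the dial's axis. Its low deck (top 50 mm above the worktop) reaches 80 mm from the origin to its +x and -x, 75 mm to its -y; its tower (up to 230 mm high) begins 105 mm from the origin on its +y side. A round scale plate, 124 mm diameter and 3 mm thick, lies on the deck under the dial.
- dial_grip (a point): On the dial's vertical axis, 77 mm above the worktop. The dial is a black disc, 64 mm diameter (53 to 61 mm above the worktop), with an upright bar grip 56 mm long and 16 mm wide across it (up to 91 mm above the worktop). The point's x axis points along the bar to the pointer end, which has a white line on top and a white nub at the disc's edge.
- grind_dial (a joint): Angle of the dial (rad): direction of the pointer from the grinder's own x axis, growing counterclockwise seen from above. It turns endlessly, with a friction of about 0.05 N m, and stays where it is left. At 0.60 the pointer is on the long mark.
- long_mark (a point): Middle of the one long, thick mark (24 x 5 mm, black) on the scale around the dial, 48 mm from the dial's axis; the other seven marks are short thin ticks (9 x 2 mm), 0.4 rad apart. Its axes are the grinder's axes.
- stand: Fixed dark steel foot of the jar carousel; origin on the worktop on the vertical axis of the turntable. Its x axis points to the front: there a flat tab 26 mm wide, with a round 22 mm high end, sticks out from under the turntable to 185 mm from the axis.
- carousel (a joint): Angle of the turntable (rad), growing counterclockwise seen from above; 0 (or any whole turn) when the tall jar stands exactly over the front tab. It turns endlessly with a friction of about 0.07 N m. A wooden disc, 270 mm diameter, top 30 mm above the worktop, with five firmly seated white jars 88 mm from the axis, equally spaced, and a plain middle post 105 mm high.
- tall_jar (a point): The tall jar on the turntable, 68 mm diameter, 130 mm tall plus a 10 mm steel lid with a round upright knob; fixed to the turntable (does not lift out); this point is the centre of its underside. The other four jars have flat lids and end 120 mm above the worktop.
- jar_knob (a point): On the axis of the tall jar's lid knob, 187 mm above the worktop. The knob is an upright steel cylinder of 24 mm diameter, from 170 to 206 mm above the worktop, clear of everything around it above the lid.
- front_spot (a point): Where the middle of the tall jar's knob is when the jar stands exactly at the front: 88 mm from the carousel's axis towards the tab, 187 mm above the worktop.
- mug: White mug, 80 mm diameter, 90 mm tall, bystander; origin at the centre of its underside, handle to its +y.
- jug: Steel jug without handle, 68 mm diameter, 85 mm tall, bystander; origin at the centre of its underside.
- carafe: Green glass carafe, 80 mm diameter, 160 mm tall, bystander; origin at the centre of its underside.

How it is judged:
On the way, in this order (a step that is already met when the one before it is completed fails the run):
1. the dial's pointer is on the long mark and the dial has been let go (value of joint grind_dial between 0.48 and 0.72 rad and contact force between the fingers and grinder below 0.1 N), for 0.2 s.
2. the tall jar stands at the front, gripped by its knob (horizontal distance between jar_knob and front_spot below 0.014 m and contact force between the fingers and stand above 3 N and distance between the grasp point and jar_knob below 0.028 m), for 0.2 s.
At the end, for the whole second after the job is handed in: Dial pointer within 0.12 rad of the long mark; tall jar's knob within 14 mm of its place over the front tab; turntable at rest (under 0.05 rad/s); fingers still gripping the tall jar's knob with over 3 N, grasp point within 28 mm of its middle (all of step 2 and value of joint grind_dial between 0.48 and 0.72 rad and velocity of joint carousel between -0.05 and 0.05 rad/s); the arm keeps its last pose, push and grip.
It fails at once if the mug, the jug or the carafe is moved by more than 20 mm (distance of any of mug, jug, carafe from where it was at the start of the episode above 0.02 m).
It also fails if it takes over 54 s, if anything falls off the work surface, if the arm or the gripper's body presses on something with over 40 N, if the wrist force passes 120 N, or if a joint passes its speed limit or range.

## Working session

There is one attempt and no reset: what is moved stays moved. The work goes in short steps, Python scripts to look and compute and a tool call to move; the robot and the scene stay as the last step left them, time stands still between calls to the robot, and variables do not carry over. Pictures are saved under pics/ and viewed, and the job is handed in when it is done.

Besides the shell and the picture viewer there is one more tool, called after ">>>" by a JSON object that holds its "api" and its "payload". carry_out: Moves the arm, as the interface text tells. Its arguments: {"type":"object","properties":{"motion":{"type":"string"},"newtons":{"type":"number"}},"required":["motion"]}

```bash
ls; mkdir -p pics
python3 - <<'E'
from bench import r, grab_frame, camera_params
import cv2
for n in ["scene","top"]:
    f=grab_frame(n); cv2.imwrite(f"pics/{n}0.png",f[:,:,::-1]); print(n,camera_params(n))
print(r.get_obs())
E
```

```text
pics
scene {'fx': 391.2373707625751, 'fy': 391.2373707625751, 'cx': 274.58979261339493, 'cy': 216.80398275143517, 'eye': array([ 1.305575  , -0.28484197,  0.71210914]), 'attitude': array([-1.86045018, -1.38362673,  0.66977567])}
top {'fx': 487.14688483953904, 'fy': 487.14688483953904, 'cx': 274.0921699199209, 'cy': 205.18469996211752, 'eye': array([ 0.33674202, -0.06687734,  1.48086487]), 'attitude': array([-2.10527268,  2.13678811, -0.19375932])}
{'clock': 0.1, 'joints': array([ 1.16689404,  0.47773839,  0.02231942,  1.55634235, -0.01149223,
        1.10930248, -0.08308442]), 'qvel': array([-0.00043887, -0.00201005, -0.0011017 , -0.00118953,  0.00132864,
       -0.0008919 ,  0.00056147]), 'tau': array([ 3.96697797e-03, -5.97762251e+01,  1.61343042e+00, -2.81956208e+01,
        1.28101098e-02,  5.00879265e-03,  3.31980152e-05]), 'tcp_pos': array([ 0.19661358, -0.64517428,  0.23041276]), 'orientation': array([-3.10567525e+00, -4.62806704e-01,  5.66679994e-04]), 'contact_force': array([ 0.35779053,  0.44197957, -0.37453313]), 'moment': array([-0.01297009, -0.01133786, -0.00715167]), 'grip_width': 0.08569446167817747}
```

View pics/scene0.png

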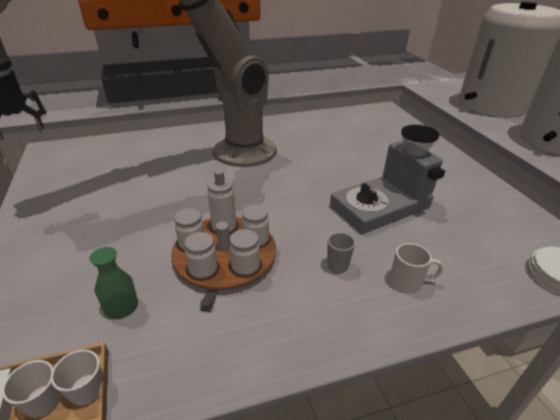

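View pics/top0.png

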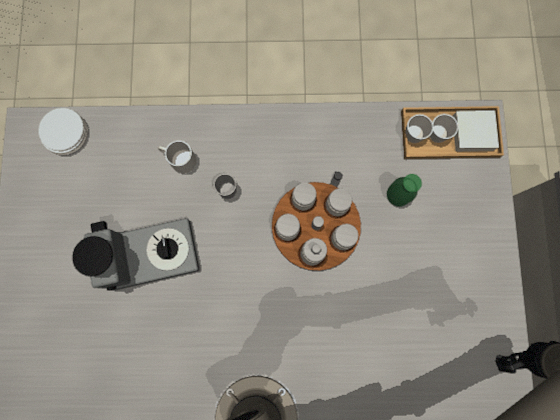

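The scene view shows the carousel (223,250), grinder (380,190), jug, mug and carafe. In the top view the dial is near (167,249), the carousel post near (318,222), the tall jar near (314,250) and the tab near (337,180). I'll zoom in on the dial and carousel.

```bash
python3 - <<'E'
import cv2,numpy as np
f=cv2.imread('pics/top0.png')
a=cv2.resize(f[210:290,80:210],None,fx=6,fy=6,interpolation=cv2.INTER_CUBIC)
b=cv2.resize(f[165:275,265:370],None,fx=5,fy=5,interpolation=cv2.INTER_CUBIC)
cv2.imwrite('pics/za.png',a);cv2.imwrite('pics/zb.png',b)
E
cat > h.py <<'E'
import numpy as np
from scipy.spatial.transform import Rotation as R
from bench import r, grab_frame, camera_params
def ray(cam,uv,z):
    R_=R.from_rotvec(cam['attitude']).as_matrix()
    d=R_@np.array([(uv[0]-cam['cx'])/cam['fx'],(uv[1]-cam['cy'])/cam['fy'],1])
    return cam['eye']+d*(z-cam['eye'][2])/d[2]
def proj(cam,p):
    q=R.from_rotvec(cam['attitude']).as_matrix().T@(np.asarray(p)-cam['eye'])
    return np.array([q[0]/q[2]*cam['fx']+cam['cx'],q[1]/q[2]*cam['fy']+cam['cy']])
E
```

```text
(no output)
```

View pics/za.png

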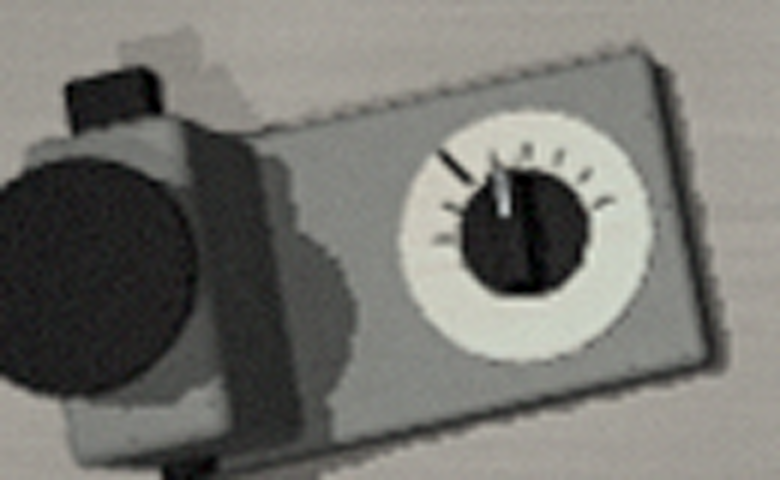

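View pics/zb.png

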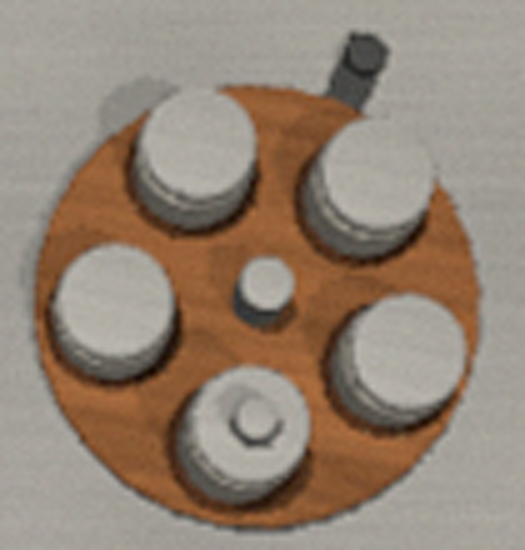

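Zoom: plate centre ≈(527,235), long mark ≈(455,166), pointer line (503,187), nub (500,162); disc centre ≈(259,307), post top (266,284), knob top (258,417), tab end (367,53).

```bash
cat > m.py <<'E'
from h import *
cam=camera_params('top')
A=lambda u,v,z:ray(cam,((u+.5)/6-.5+80,(v+.5)/6-.5+210),z)
B=lambda u,v,z:ray(cam,((u+.5)/5-.5+265,(v+.5)/5-.5+165),z)
c=A(527.5,235,.053);m=A(455,166,.053);nub=A(500,160,.059);pl=A(503,187,.091);disc=A(524,233,.061)
an=lambda p,q:np.arctan2(*(p-q)[[1,0]])
print('dial c',c,'disc',disc,'mark',m,np.linalg.norm((m-c)[:2]),'ang',an(m,c),'nub',an(nub,c),np.linalg.norm((nub-c)[:2]),'line',an(pl,c),np.linalg.norm((pl-c)[:2]))
# deck edge dir
e1=A(640,48,.05);e2=A(705,362,.05);print('deck edge',e1,e2,'dir e2->e1',an(e1,e2),np.linalg.norm(e1-e2))
s=B(259,307,.03);p=B(266,284,.105);k=B(258,417,.206);t=B(367,53,.022)
print('stand',s,p,'knob',k,np.linalg.norm((k-s)[:2]),'tab',t,np.linalg.norm((t-s)[:2]))
print('tab ang',an(t,s),an(t,p),'knob ang',an(k,s),an(k,p))
for n,uv,z in [('jug',(224,182),.085),('mug',(180,147),.09),('carafe',(413,184),.16)]: print(n,ray(cam,uv,z))
E
python3 m.py
```

```text
dial c [0.48168258 0.25316488 0.053     ] disc [0.48187103 0.25310394 0.061     ] mark [0.5161952  0.28976751 0.053     ] 0.05030778476067742 ang 0.8147788774094434 nub 0.3460505185383752 0.038675820314418914 line 0.19535390315294207 0.01966799070103068
deck edge [0.57410726 0.20037777 0.05      ] [0.41883367 0.16573675 0.05      ] dir e2->e1 0.21950210425196653 0.1590908219071055
stand [ 0.54580668 -0.18792478  0.03      ] [ 0.54819265 -0.1860649   0.105     ] knob [ 0.4623143  -0.17094894  0.206     ] 0.08520068100785885 tab [ 0.70392266 -0.2599097   0.022     ] 0.17373109585911728
tab ang -0.4272249669627791 -0.4427829596469705 knob ang 2.9410049548181654 2.9673614056468933
jug [0.67277628 0.08460697 0.085     ]
mug [0.78066265 0.21563792 0.09      ]
carafe [ 0.64073238 -0.44878585  0.16      ]
```

>>> {"api": "carry_out", "payload": {"motion": "0 37 -34 -6 0;0 37 -34 -6 0;0 37 -34 -6 0;0 37 -34 -6 0;0 37 -34 -6 0;0 37 -34 -6 0;0 37 -34 -6 0;0 37 -34 -6 0"}}

```text
clock: 1.1
tcp_pos: [0.4011, -0.2976, 0.2793]
orientation: [-3.107, -0.463, 0.0]
contact_force: [0.1, 0.3, 0.2]
grip_width: 0.0855
```

>>> {"api": "carry_out", "payload": {"motion": "0 22 -30 0 0;0 22 -30 0 0;0 22 -30 0 0;0 22 -30 0 0;0 22 -30 0 0;0 22 -30 0 0;0 22 -30 0 0;0 22 -30 0 0"}}

```text
clock: 2.1
tcp_pos: [0.499, -0.0173, 0.279]
orientation: [3.107, 0.463, -0.001]
contact_force: [0.7, -0.4, 0.3]
grip_width: 0.0856
```

```bash
cat >> h.py <<'E'
def delta(x,y,z,xang=None):
    o=r.get_obs();M=R.from_rotvec(o['orientation']).as_matrix()
    a=np.arctan2(M[1,0],M[0,0])
    d=M.T@(np.array([x,y,z])-o['tcp_pos'])*1000
    print('clock',o['clock'],'tcp',o['tcp_pos'].round(4),'xang %.3f'%a,'down',M[:,2].round(3),'j',o['joints'].round(2),'F',o['contact_force'].round(1),'w',round(o['grip_width'],4))
    t=0 if xang is None else -((xang-a+np.pi)%(2*np.pi)-np.pi)
    print('tool delta mm',d.round(1),'twist %.3f'%t)
E
python3 -c "
from h import *
delta(.482,.253,.19)"
```

```text
clock 2.1 tcp [ 0.499  -0.0173  0.279 ] xang 0.296 down [-0.001 -0.    -1.   ] j [ 0.29  0.17 -0.42  1.88  0.08  1.1  -1.44] F [ 0.7 -0.4  0.3] w 0.0856
tool delta mm [  62.5 -263.5   89. ] twist 0.000
```

>>> {"api": "carry_out", "payload": {"motion": "0 10 -42 5 0;0 10 -42 5 0;0 10 -42 10 0;0 10 -42 15 0;0 10 -42 20 0;0 8 -42 20 0;0 4 -11 14 0;0 0 0 0 0"}}

```text
clock: 3.1
tcp_pos: [0.4809, 0.2511, 0.189]
orientation: [3.106, 0.465, -0.004]
contact_force: [-0.1, -0.6, 1.0]
grip_width: 0.0854
```

```bash
python3 -c "
from h import *
import cv2,pickle
delta(.482,.253,.19)
c=camera_params('wrist');f=grab_frame('wrist');cv2.imwrite('pics/w1.png',f[:,:,::-1]);pickle.dump(c,open('w1.pkl','wb'));print(c)"
```

```text
clock 3.1 tcp [0.4809 0.2511 0.189 ] xang 0.297 down [-0.003 -0.001 -1.   ] j [-0.14  0.36 -0.56  1.88  0.23  0.96 -2.08] F [-0.1 -0.6  1. ] w 0.0854
tool delta mm [ 1.6 -1.5 -1. ] twist 0.000
{'fx': 354.898123948853, 'fy': 354.898123948853, 'cx': 281.8822814901434, 'cy': 212.16142327512915, 'eye': array([0.56132658, 0.27513347, 0.33135837]), 'attitude': array([ 2.29896721, -1.69935546, -0.28527971])}
```

View pics/w1.png

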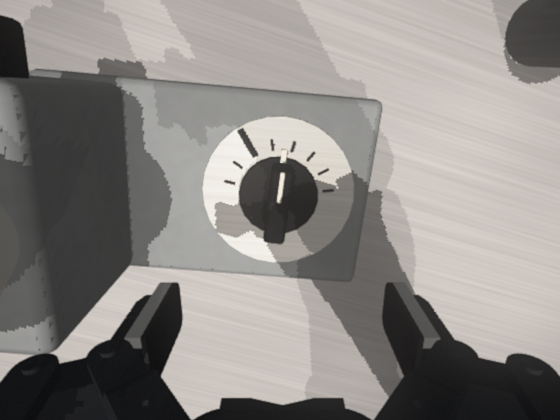

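The wrist view shows the plate centred at about (279,190), the long mark at (247,143), the nub at (284,156) and the white line from (283,173) to (281,203).

```bash
python3 -c "
from h import *
import pickle
c=pickle.load(open('w1.pkl','rb'))
an=lambda p,q:np.arctan2(*(p-q)[[1,0]])
C=ray(c,(278.5,189.5),.053);m=ray(c,(247,143),.053);n=ray(c,(284,156),.059);l1=ray(c,(283,173),.091);l2=ray(c,(281,203),.091)
print(C,ray(c,(278,195),.061),m,an(m,C),np.linalg.norm((m-C)[:2]),'nub',n,an(n,C),np.linalg.norm((n-C)[:2]),'line',l1,l2,an(l1,l2),an(l1,C))
e1=ray(c,(381,100),.05);e2=ray(c,(353,281),.05);print(an(e1,e2),np.linalg.norm(e1-e2))
for a in (.2,.25,.3,.35): print(a,proj(c,[C[0]-.028*np.cos(a),C[1]-.028*np.sin(a),.091]),proj(c,[C[0]+.028*np.cos(a),C[1]+.028*np.sin(a),.091]),proj(c,[C[0]+.034*np.cos(a),C[1]+.034*np.sin(a),.059]))
"
```

```text
[0.48692871 0.25491335 0.053     ] [0.48462904 0.25456159 0.061     ] [0.51557141 0.2892047  0.053     ] 0.8749132989456226 0.04467998275914853 nub [0.51533373 0.25905966 0.059     ] 0.14494747450226225 0.028706045901787918 line [0.50928379 0.25813013 0.091     ] [0.48810234 0.25309051 0.091     ] 0.23358288806035046 0.14291367287311801
0.2272966896160096 0.15574103301951836
0.2 [274.48533854 239.81704824] [281.91419411 165.05386688] [282.64071782 148.87844251]
0.25 [276.38111546 239.9435188 ] [279.87660332 164.9072458 ] [280.42429502 148.71644559]
0.3 [278.28061973 239.98276694] [277.83392768 164.86144462] [278.20224773 148.66577889]
0.35 [280.1796024  239.93471653] [275.7918495  164.91660521] [275.98081231 148.72660202]
```

```bash
python3 -c "
from h import *
import pickle,cv2
c=pickle.load(open('w1.pkl','rb'))
f=cv2.imread('pics/w1.png');cv2.imwrite('pics/w1z.png',cv2.resize(f[105:275,195:365],None,fx=3.5,fy=3.5,interpolation=cv2.INTER_CUBIC))
for n,a in (('top0',camera_params('top')),('w1',c)):
  g=cv2.imread(f'pics/{n}.png')
  if n=='top0': g=g.copy(); roi=(slice(225,275),slice(142,192))
  else: roi=(slice(105,275),slice(195,365))
  s=g[roi]; off=(roi[1].start,roi[0].start)
  gray=s.mean(2); sat=s.max(2).astype(int)-s.min(2)
  print(n,np.percentile(gray,[5,30,50,70,95]))
  # disc dark
  m=(gray<60).astype(np.uint8)
  k,lab,st,ce=cv2.connectedComponentsWithStats(m)
  i=1+st[1:,4].argmax();cs,_=cv2.findContours((lab==i).astype(np.uint8),0,1)
  e=cv2.fitEllipse(max(cs,key=len)); uv=np.array(e[0])+off
  print('disc',st[i],uv,e[1],ray(a,uv,.061))
"
```

```text
top0 [ 28.         129.         133.         191.66666667 203.33333333]
disc [ 15  13  21  21 325] [167.04199028 248.769907  ] (18.699066162109375, 20.67626190185547) [0.48083223 0.25270982 0.061     ]
w1 [ 49.33333333 116.         148.66666667 169.         237.        ]
disc [  46   54   76   84 3395] [282.61106873 200.9691925 ] (61.01421356201172, 81.44819641113281) [0.48096447 0.24960811 0.061     ]
```

View pics/w1z.png

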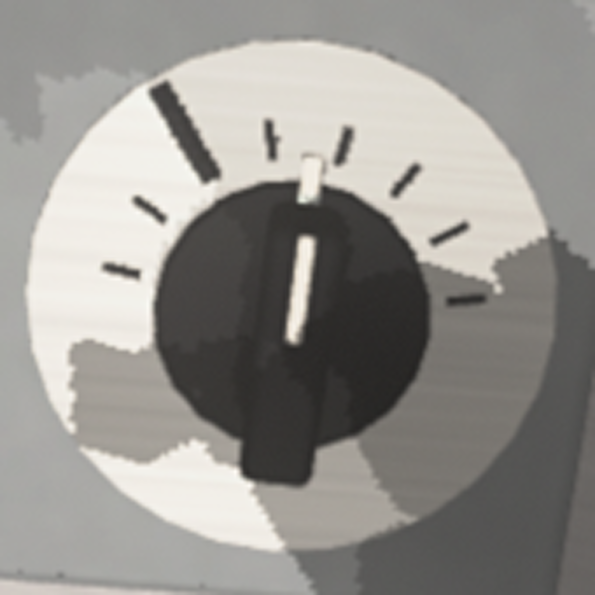

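```bash
python3 -c "
from h import *
import pickle
from scipy.optimize import least_squares
c=pickle.load(open('w1.pkl','rb'));t=camera_params('top')
W=lambda u,v:np.array([(u+.5)/3.5-.5+195,(v+.5)/3.5-.5+105])
T=lambda u,v:np.array([(u+.5)/6-.5+80,(v+.5)/6-.5+210])
def P(cam,x,ang,rr,z): return proj(cam,[x[0]+rr*np.cos(ang),x[1]+rr*np.sin(ang),z])
def res(x,wo=1):
  o=[]
  y=x[2];d=x[3]
  for cam,m,w in ((c,W(184,132),1),(t,T(455,166),2)): o.append(w*(P(cam,x,y+.6,.048,.053)-m))
  for tick,k in (((270,139),1),((345,145),2),((405,180),3),((449,233),4),((467,299),5),((149,209),-1),((121,270),-2)):
    # unknown radius: compare direction only
    p=P(c,x,y+.6-.4*k,x[4],.053);o.append(p-W(*tick))
  for ang in np.arange(0,2*np.pi,np.pi/2): pass
  o.append(np.mean([P(c,x,a,.062,.053) for a in np.arange(0,6.28,.1)],0)-W(292,295.5))
  o.append(2*(np.mean([P(t,x,a,.062,.053) for a in np.arange(0,6.28,.1)],0)-T(527.5,235)))
  q0=P(c,x,d,x[5],.091)-W(303,237);q1=P(c,x,d,x[6],.091)-W(293,343)
  o+= [q0,q1, P(c,x,d,x[7],.059)-W(312,180)]
  return np.concatenate(o)
s=least_squares(res,[.483,.254,.22,.3,.048,.025,0,.034],loss='soft_l1');print(s.x.round(4));print(res(s.x).reshape(-1,2).round(1).tolist())
"
```

```text
[0.4831 0.2541 0.2126 0.1748 0.0406 0.0268 0.0048 0.0325]
[[0.2, 0.1], [0.5, 0.1], [0.1, -0.1], [-0.7, -0.0], [0.2, -0.4], [-0.0, 0.1], [-0.3, -0.1], [0.1, -0.3], [0.0, 0.1], [0.0, 2.3], [-0.6, -0.9], [0.9, 0.1], [-0.0, -0.0], [-0.8, -0.1]]
```

```bash
python3 -c "
from h import *
delta(.4831,.2541,.066,.175)"
```

```text
clock 3.15 tcp [0.4817 0.2502 0.1898] xang 0.295 down [-0.001 -0.001 -1.   ] j [-0.14  0.36 -0.56  1.88  0.23  0.96 -2.08] F [-0.3 -0.8 -0.3] w 0.0856
tool delta mm [  2.7  -3.5 123.8] twist 0.120
```

>>> {"api": "carry_out", "payload": {"motion": "0 2.7 -3.5 0 0.12;0 0 0 20 0;0 0 0 30 0;0 0 0 30 0;0 0 0 25 0;0 0 0 15 0;0 0 0 4 0;0 0 0 0 0", "newtons": 25}}

```text
clock: 4.15
tcp_pos: [0.4839, 0.2553, 0.067]
orientation: [-3.129, -0.275, -0.002]
contact_force: [0.3, 0.1, 0.1]
grip_width: 0.0856
```

```bash
python3 -c "
from h import *
delta(.4831,.2541,.066,.175)"
```

```text
clock 4.15 tcp [0.4839 0.2553 0.067 ] xang 0.175 down [ 0.001  0.    -1.   ] j [-0.23  0.53 -0.47  1.97  0.35  0.72 -2.31] F [0.3 0.1 0.1] w 0.0856
tool delta mm [-1.  1.  1.] twist 0.000
```

Close on the bar.

>>> {"api": "carry_out", "payload": {"motion": "1 0 0 0 0;1 0 0 0 0;1 0 0 0 0;1 0 0 0 0;1 0 0 0 0;1 0 0 0 0;1 0 0 0 0;1 0 0 0 0", "newtons": 25}}

```text
clock: 5.15
tcp_pos: [0.4834, 0.2552, 0.0666]
orientation: [3.129, 0.276, 0.0]
contact_force: [-0.1, -1.6, 5.4]
grip_width: 0.0158
```

```bash
python3 -c "
from h import *
delta(.4831,.2541,.066,.8126)"
```

```text
clock 5.15 tcp [0.4834 0.2552 0.0666] xang 0.176 down [ 0. -0. -1.] j [-0.23  0.53 -0.47  1.97  0.35  0.72 -2.31] F [-0.1 -1.6  5.4] w 0.0158
tool delta mm [-0.5  1.   0.6] twist -0.637
```

>>> {"api": "carry_out", "payload": {"motion": "1 0 0 -1 -0.08;1 0 0 0 -0.1;1 0 0 0 -0.1;1 0 0 0 -0.1;1 0 0 0 -0.1;1 0 0 0 -0.1;1 0 0 0 -0.06;1 0 0 0 0"}}

```text
clock: 6.15
tcp_pos: [0.4832, 0.2553, 0.0667]
orientation: [-2.884, -1.245, 0.0]
contact_force: [2.1, 1.2, -6.4]
grip_width: 0.0153
```

```bash
python3 -c "
from h import *
delta(.4831,.2541,.066,.8126)"
```

```text
clock 6.15 tcp [0.4832 0.2553 0.0667] xang 0.815 down [-0.  0. -1.] j [-0.12  0.56 -0.62  1.96  0.47  0.76 -1.76] F [ 2.1  1.2 -6.4] w 0.0153
tool delta mm [-1.   0.7  0.7] twist 0.003
```

>>> {"api": "carry_out", "payload": {"motion": "0 0 0 0 0;0 0 0 0 0;0 0 0 0 0;0 0 0 0 0;0 0 0 -5 0;0 0 0 -35 0;0 0 0 -45 0;0 0 0 -45 0"}}

```text
clock: 7.15
tcp_pos: [0.483, 0.2554, 0.1989]
orientation: [-2.884, -1.246, 0.0]
contact_force: [0.7, -0.3, -0.4]
grip_width: 0.0851
```

```bash
python3 -c "
from h import *
import cv2,pickle
delta(.4831,.2541,.066,.8126)
c=camera_params('wrist');f=grab_frame('wrist');cv2.imwrite('pics/w2.png',f[:,:,::-1]);pickle.dump(c,open('w2.pkl','wb'))
x=[.4831,.2541]
for rr in (.0325,.038,.048): print(proj(c,[x[0]+rr*np.cos(.8126),x[1]+rr*np.sin(.8126),.056]))"
```

```text
clock 7.15 tcp [0.483  0.2554 0.1989] xang 0.816 down [-0.  0. -1.] j [-0.02  0.39 -0.72  1.86  0.3   1.   -1.63] F [ 0.7 -0.3 -0.4] w 0.0851
tool delta mm [ -0.9   1.  132.9] twist 0.003
[282.61839164 157.73532442]
[282.65145705 150.91631637]
[282.71265225 138.29616091]
```

View pics/w2.png

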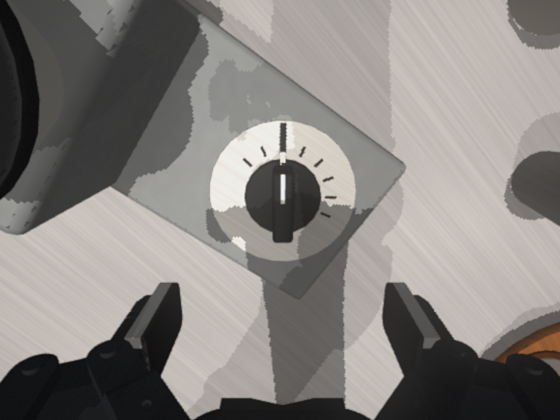

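The pointer's nub (283,158) and line are aligned with the long mark (283,137), so the dial is set. Next, the carousel.

```bash
python3 -c "
from h import *
delta(.50,-.17,.30,.816)"
```

```text
clock 7.2 tcp [0.4855 0.2578 0.2049] xang 0.816 down [ 0.008  0.004 -1.   ] j [-0.02  0.38 -0.72  1.85  0.3   1.01 -1.62] F [0.9 1.7 4.2] w 0.0854
tool delta mm [-300.9  303.9  -96.7] twist 0.000
```

>>> {"api": "carry_out", "payload": {"motion": "0 -20 20 -25 0;0 -38 38 -25 0;0 -40 40 -20 0;0 -40 40 -15 0;0 -40 40 -10 0;0 -40 40 0 0;0 -40 40 0 0;0 -40 40 0 0"}}

```text
clock: 8.2
tcp_pos: [0.4959, -0.1675, 0.2928]
orientation: [2.883, 1.246, 0.001]
contact_force: [0.5, 0.2, -0.4]
grip_width: 0.0854
```

>>> {"api": "carry_out", "payload": {"motion": "0 0 0 0 0.11;0 0 0 0 0.11;0 0 0 0 0.11;0 0 0 0 0.11;0 0 0 0 0.1;0 0 0 0 0;0 0 0 0 0;0 0 0 0 0"}}

```text
clock: 9.2
tcp_pos: [0.496, -0.1658, 0.2923]
orientation: [3.111, 0.434, 0.0]
contact_force: [0.2, 0.3, -0.1]
grip_width: 0.0856
```

```bash
python3 -c "
from h import *
import cv2,pickle
delta(.50,-.17,.3)
c=camera_params('wrist');f=grab_frame('wrist');cv2.imwrite('pics/w3.png',f[:,:,::-1]);pickle.dump(c,open('w3.pkl','wb'))
print(c)"
```

```text
clock 9.2 tcp [ 0.496  -0.1658  0.2923] xang 0.277 down [ 0. -0. -1.] j [ 0.61  0.21 -0.47  1.82  0.1   1.14 -1.19] F [ 0.2  0.3 -0.1] w 0.0856
tool delta mm [ 2.7  5.1 -7.7] twist 0.000
{'fx': 354.898123948853, 'fy': 354.898123948853, 'cx': 281.8822814901434, 'cy': 212.16142327512915, 'eye': array([ 0.57656908, -0.14352707,  0.43489013]), 'attitude': array([ 2.28520073, -1.72501397, -0.28768439])}
```

View pics/w3.png

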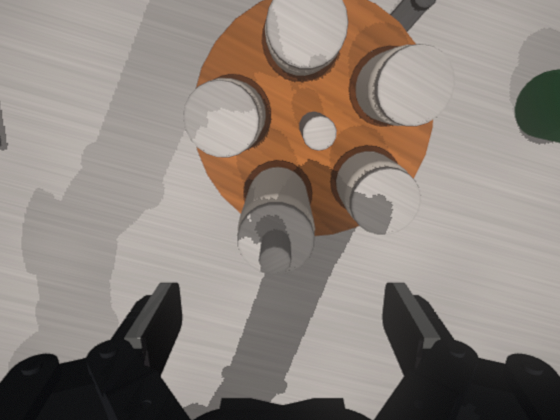

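```bash
python3 -c "
from h import *
import pickle
from scipy.optimize import least_squares
c=pickle.load(open('w3.pkl','rb'));t=camera_params('top')
B=lambda u,v:np.array([(u+.5)/5-.5+265,(v+.5)/5-.5+165])
def P(cam,x,ang,rr,z): return proj(cam,[x[0]+rr*np.cos(ang),x[1]+rr*np.sin(ang),z])
k5=2*np.pi/5
def res(x):
  o=[P(c,x,0,0,.105)-(319,132),P(c,x,x[3],.088,.206)-(275.5,259)]
  for k,uv in ((1,(384.5,199)),(2,(415,85)),(4,(224,118)),): o.append(P(c,x,x[3]+k*k5,.088,.12)-uv)
  o+=[2*(P(t,x,0,0,.105)-B(266,284)),2*(P(t,x,x[3],.088,.206)-B(258,417)),2*(P(t,x,x[2],.174,.022)-B(367,53))]
  for k,uv in ((1,(411,348)),(2,(375,173)),(3,(195,145)),(4,(114,298))): o.append(2*(P(t,x,x[3]+k*k5,.088,.12)-B(*uv)))
  return np.concatenate(o)
s=least_squares(res,[.547,-.187,-.435,2.95],loss='soft_l1');x=s.x;print(x.round(4));print(res(x).reshape(-1,2).round(1).tolist())
print('knob',x[:2]+.088*np.array([np.cos(x[3]),np.sin(x[3])]),'front',x[:2]+.088*np.array([np.cos(x[2]),np.sin(x[2])]), x[2]-x[3]+2*np.pi)
print(ray(c,(275.5,259),.206))
"
```

```text
[ 0.5507 -0.186  -0.4438  2.9607]
[[-0.2, 0.6], [-1.0, 1.8], [1.4, 2.7], [0.4, -0.3], [-4.2, 1.6], [-0.1, -1.7], [-0.6, -1.4], [0.4, -2.5], [-1.1, -0.4], [0.6, -1.8], [0.8, -2.2], [0.0, 0.2]]
knob [ 0.46409971 -0.17020234] front [ 0.63013941 -0.22381766] 2.878679405569036
[ 0.4656707  -0.17048567  0.206     ]
```

```bash
python3 -c "
from h import *
delta(.4645,-.1702,.174)"
```

```text
clock 9.25 tcp [ 0.496  -0.1658  0.2923] xang 0.277 down [-0. -0. -1.] j [ 0.61  0.21 -0.47  1.82  0.1   1.14 -1.19] F [-0.5  0.6  0.2] w 0.0853
tool delta mm [-31.5  -4.4 118.3] twist 0.000
```

>>> {"api": "carry_out", "payload": {"motion": "0 -16 -2.2 0 0;0 -15.5 -2.2 0 0;0 0 0 25 0;0 0 0 30 0;0 0 0 30 0;0 0 0 25 0;0 0 0 8 0;0 0 0 0 0"}}

```text
clock: 10.25
tcp_pos: [0.4641, -0.1704, 0.1745]
orientation: [3.112, 0.431, -0.001]
contact_force: [0.1, -0.6, 0.3]
grip_width: 0.0853
```

>>> {"api": "carry_out", "payload": {"motion": "1 0 0 0 0;1 0 0 0 0;1 0 0 0 0;1 0 0 0 0;1 0 0 0 0;1 0 0 0 0;1 0 0 0 0;1 0 0 0 0", "newtons": 30}}

```text
clock: 11.25
tcp_pos: [0.4644, -0.17, 0.1748]
orientation: [3.112, 0.432, -0.0]
contact_force: [-2.6, 1.0, 5.7]
grip_width: 0.0232
```

```bash
python3 -c "
from h import *
delta(.4645,-.1702,.174)
f=grab_frame('wrist');import cv2;cv2.imwrite('pics/w4.png',f[:,:,::-1])"
```

```text
clock 11.25 tcp [ 0.4644 -0.17    0.1748] xang 0.276 down [-0. -0. -1.] j [ 0.61  0.28 -0.45  2.01  0.16  0.88 -1.22] F [-2.6  1.   5.7] w 0.0232
tool delta mm [-0.   0.3  0.8] twist 0.000
```

View pics/w4.png

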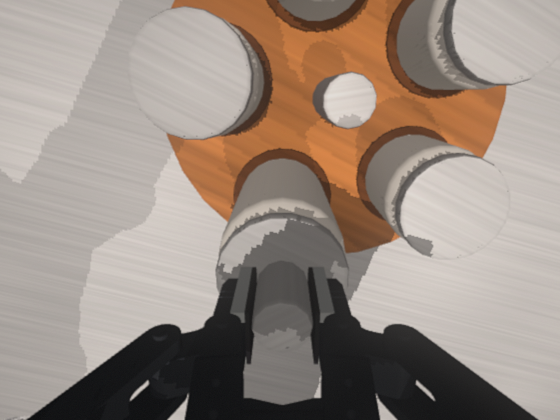

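>>> {"api": "carry_out", "payload": {"motion": "1 -2.2 4.8 0 -0.06;1 -4.1 9.7 0 -0.12;1 -4.1 9.7 0 -0.12;1 -4.1 9.7 0 -0.12;1 -4.1 9.7 0 -0.12;1 -4.1 9.7 0 -0.12;1 -4.1 9.7 0 -0.12;1 -4.1 9.7 0 -0.12"}}

```text
clock: 12.3
tcp_pos: [0.4848, -0.2436, 0.1748]
orientation: [-2.61, -1.748, 0.0]
contact_force: [-2.2, 2.7, 4.8]
grip_width: 0.023
```

```bash
cat >> h.py <<'E'
def car(xc=.5507,yc=-.186,front=-.4438):
    o=r.get_obs();M=R.from_rotvec(o['orientation']).as_matrix();p=o['tcp_pos']
    d=p[:2]-[xc,yc];a=np.arctan2(d[1],d[0]);xa=np.arctan2(M[1,0],M[0,0])
    print('clock',o['clock'],'tcp',p.round(4),'rad',np.hypot(*d).round(4),'ang %.3f'%a,'to go %.3f'%((front-a)%(2*np.pi)),'tool-ang %.3f'%(xa-a),'F',o['contact_force'].round(1),'M',o['moment'].round(2),'w',o['grip_width'].round(4),'j',o['joints'].round(2))
E
python3 -c "
from h import *
car()"
```

```text
Traceback (most recent call last):
  File "h.py", line 21, in car
    print('clock',o['clock'],'tcp',p.round(4),'rad',np.hypot(*d).round(4),'ang %.3f'%a,'to go %.3f'%((front-a)%(2*np.pi)),'tool-ang %.3f'%(xa-a),'F',o['contact_force'].round(1),'M',o['moment'].round(2),'w',o['grip_width'].round(4),'j',o['joints'].round(2))
                                                                                                                                                                                                              ^^^^^^^^^^^^^^^^^^^^^
AttributeError: 'float' object has no attribute 'round'
```

```bash
sed -i "s/o\['grip_width'\].round(4)/o['grip_width']/" h.py; python3 -c "
from h import *
car()"
```

```text
clock 12.3 tcp [ 0.4848 -0.2436  0.1748] rad 0.0876 ang -2.423 to go 1.979 tool-ang 3.604 F [-2.2  2.7  4.8] M [0.64 0.24 0.17] w 0.02301799433744189 j [ 0.82  0.38 -0.58  1.9   0.26  0.93 -0.27]
```

On track with low forces, so I'll continue.

>>> {"api": "carry_out", "payload": {"motion": "1 -4.1 9.7 0 -0.12;1 -4.1 9.7 0 -0.12;1 -4.1 9.7 0 -0.12;1 -4.1 9.7 0 -0.12;1 -4.1 9.7 0 -0.12;1 -4.1 9.7 0 -0.12;1 -4.1 9.7 0 -0.12;1 -4.1 9.7 0 -0.12"}}

```text
clock: 13.3
tcp_pos: [0.5601, -0.2727, 0.1748]
orientation: [-1.507, -2.755, -0.0]
contact_force: [-4.2, 4.4, 6.3]
grip_width: 0.0229
```

```bash
python3 -c "
from h import *
car()"
```

```text
clock 13.3 tcp [ 0.5601 -0.2727  0.1748] rad 0.0872 ang -1.462 to go 1.019 tool-ang 3.603 F [-4.2  4.4  6.3] M [0.77 0.8  0.21] w 0.022853929998077418 j [ 0.9   0.56 -0.75  1.7   0.43  1.06  0.57]
```

>>> {"api": "carry_out", "payload": {"motion": "1 -4.1 9.7 0 -0.12;1 -4.1 9.7 0 -0.12;1 -4.1 9.7 0 -0.12;1 -4.1 9.7 0 -0.12;1 -4.1 9.7 0 -0.12;1 -4.1 9.7 0 -0.12;1 -4.1 9.7 0 -0.12;1 -2.2 4.8 0 -0.06"}}

```text
clock: 14.3
tcp_pos: [0.6242, -0.2323, 0.1748]
orientation: [-0.16, -3.135, 0.0]
contact_force: [-8.2, 1.2, 9.0]
grip_width: 0.0229
```

>>> {"api": "carry_out", "payload": {"motion": "1 -2.2 4.8 0 -0.06;1 -2.2 4.8 0 -0.06;1 0 0 0 0;1 0 0 0 0;1 0 0 0 0;1 0 0 0 0;1 0 0 0 0;1 0 0 0 0"}}

```text
clock: 15.3
tcp_pos: [0.6291, -0.2234, 0.1748]
orientation: [0.023, -3.139, -0.0]
contact_force: [-5.9, 2.5, 7.5]
grip_width: 0.0231
```

```bash
python3 -c "
from h import *
import cv2
car()
for n in ('top','wrist','scene'):
  f=grab_frame(n)[:,:,::-1];cv2.imwrite(f'pics/{n}5.png',f)
  if n=='top': cv2.imwrite('pics/top5z.png',cv2.resize(f[165:275,265:370],None,fx=5,fy=5,interpolation=cv2.INTER_CUBIC))
"
```

```text
clock 15.3 tcp [ 0.6291 -0.2234  0.1748] rad 0.0869 ang -0.445 to go 0.001 tool-ang -2.682 F [-5.9  2.5  7.5] M [0.33 1.28 0.11] w 0.0231114500917895 j [ 0.87  0.71 -0.95  1.58  0.61  1.18  1.37]
```

View pics/top5z.png

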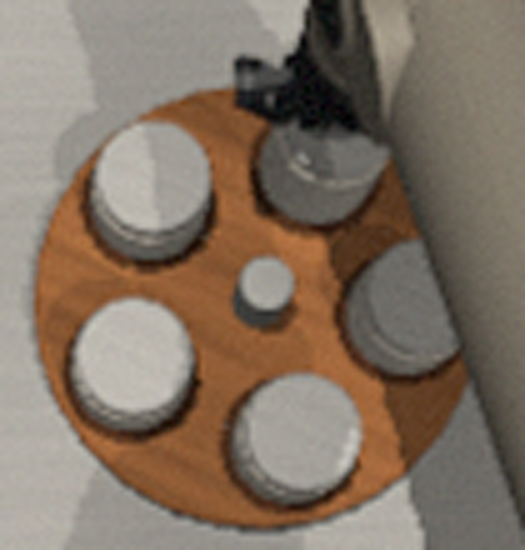

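View pics/wrist5.png

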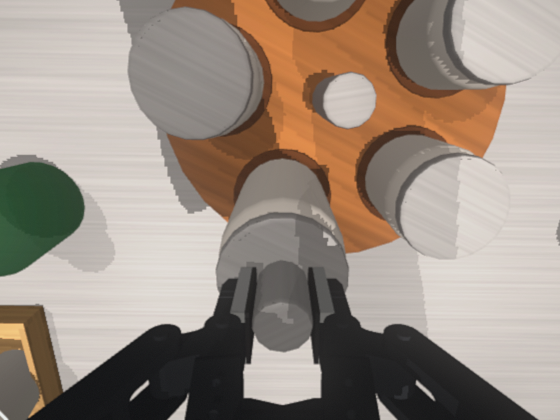

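View pics/scene5.png

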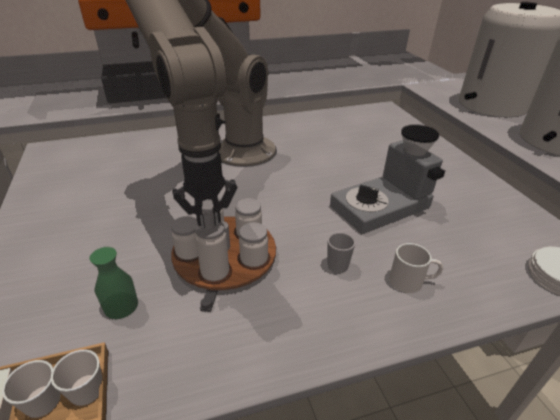

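The jar stands over the tab in the scene view (jar foot (214,272), tab (208,298)). I'll cross-check the tab's direction with the scene camera.

```bash
python3 -c "
from h import *
import cv2
c=camera_params('scene')
f=cv2.imread('pics/scene5.png');x0,y0=150,190
z=cv2.resize(f[y0:y0+130,x0:x0+130],None,fx=4.5,fy=4.5,interpolation=cv2.INTER_CUBIC)
for a,col in ((-.4438,(0,255,0)),(-.3438,(255,0,0)),(-.5438,(0,0,255))):
  p=proj(c,[.5507+.174*np.cos(a),-.186+.174*np.sin(a),.022]);q=(p-[x0,y0]+.5)*4.5;cv2.circle(z,tuple(int(v) for v in q),2,col,-1)
p=proj(c,[.5507,-.186,.105]);q=(p-[x0,y0]+.5)*4.5;cv2.circle(z,tuple(int(v) for v in q),2,(255,0,255),-1)
p=proj(c,[.6301,-.2238,.206]);q=(p-[x0,y0]+.5)*4.5;cv2.circle(z,tuple(int(v) for v in q),2,(255,255,0),-1)
cv2.imwrite('pics/s5z.png',z)
"
```

```text
(no output)
```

View pics/s5z.png

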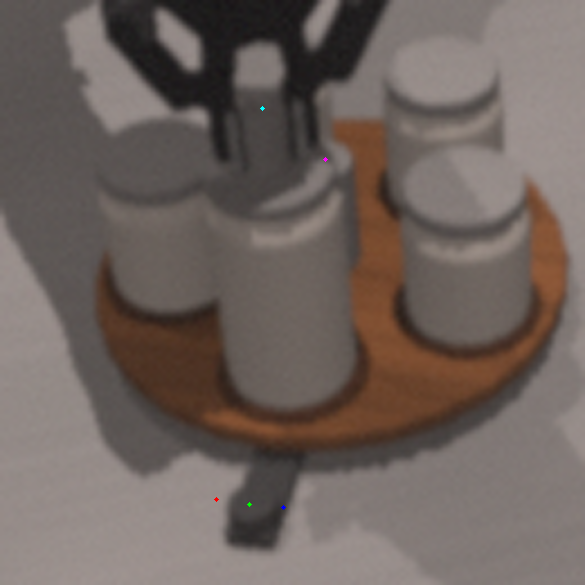

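```bash
python3 -c "
from h import *
car(); print(abs(r.get_obs()['qvel']).max()); print(r.hand_in())"
```

```text
clock 15.45 tcp [ 0.6291 -0.2234  0.1748] rad 0.0869 ang -0.445 to go 0.001 tool-ang -2.682 F [-6.8  1.7  7.4] M [0.3  1.3  0.16] w 0.023012871868778293 j [ 0.87  0.71 -0.95  1.58  0.61  1.18  1.37]
0.0013858356105454868
the job is handed in; nothing more can be done
None
```

The dial is set and released, and the tall jar stands at the front with the gripper still holding its knob. I handed the job in at 15.45 s of the 54 s allowed; the hand-in reports no verdict.

- **Dial:** I gripped its bar, turned it 0.64 rad counterclockwise and let go. The wrist picture afterwards showed the pointer in line with the long mark.
- **Carousel:** I gripped the tall jar's knob and turned the carousel about 2.88 rad counterclockwise. At the end the knob was within about 2 mm of where I had measured the front spot to be. The arm was at rest, the fingers were on the knob at a 23 mm opening with a 30 N grip command, and the measured tool force was about 10 N.
- **Bystanders:** I did not touch the mug, jug or carafe, and in the last scene view they looked unmoved.

**Small disagreements:** The scene camera put the tab's direction about 0.025 rad off my fit, which is about 2 mm at the knob. Some of the carousel fit's points were also off by 1 to 4 pixels. Both should be well inside the 14 mm limit.

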